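# Load a vial rack over the sill of an autosampler tray

### The arm

A 6-joint arm with a two-finger parallel gripper is mounted at the origin on the work surface. World frame = base frame: x ahead of the robot, y to its left, z up, the work surface at z = 0. Lengths are in mm, angles in rad, forces in N, time in s.
With the tool pointing down it reaches from about 300 to 775 mm from the base axis. Payload 14.6 kg.
Tool frame: the origin (TCP) lies on the centre line of the jaws, within the pads' length; the fingertips stand 22 mm ahead of it and the grasp point (between the pads) lies 3 mm ahead of it (manip.tcp_to_tips is the distance from the TCP to the fingertips, in mm); z points along the fingers, y is the direction in which the jaws open and shut (so a half turn about z gives the same grasp; the last joint's range is limited). The gripper opens to 94 mm and grips with 3 to 60 N. Pads are 16 mm wide; open, the fingers measure 119 mm over their backs; the gripper's body (75 mm by 177 mm) begins 78 mm behind the grasp point.
Start: joints at [-1.317, 0.3, 1.521, -0, 1.321, -0.067], TCP at [173.422, -521.933, 227.446] pointing down, gripper open.
Joint ranges: [-3.03, 3.03], [-0.79, 2.21], [0.23, 2.52], [-1.04, 4.18], [0, 3.07], [-2.55, 2.55]. Speed limits (rad/s): [2.22, 2.22, 2.57, 3.14, 3.14, 3.14].

### API

Orientations are given as [roll, pitch, yaw] about the fixed x, y, z axes, in that order (R = Rz(yaw) Ry(pitch) Rx(roll)).
In Python, from cell import manip, vision, workorder gives the robot as it stands.
- The arm moves only by the tool carry_out, never from a script. Its argument "deltas" is a list of rows, each a list of 3 entries, a list of its own where there are three numbers: the shift along the tool's x, y, z in cm, then the turn about the tool's z in degrees, then the opening, from 0 (shut) to 1 (fully open). A call has 1 to 20 rows; each row shifts and turns the commanded pose from where the row before left it, along the tool's axes as they then stand; what a row does not reach is not made up. A row lasts 1/12 s, in which the tool goes at most 41.7 mm and 7.16 degrees, less where a joint would pass 70% of its speed; a pose out of reach is approached as far as the arm can. A call with a gripper value outside its range is refused whole. The fingers move at their own pace and stop on an object; "grip_force" is the grip in N (left out, the last holds). Time passes only in rows, so rows that do not move let the fingers close. It gives the time, the measured TCP pose, the force and the opening at its end, in the units of the state.
- manip.read_state(): the state, without advancing time (a new reading comes with each control period).
- vision.camera(name): name is "scene" or "top" or "wrist"; returns (picture, depth): 400x640x3 uint8, red, green, blue; 400x640 float32, mm along the optical axis (not along the pixel's ray), 0 where there is no reading.
- vision.calibration(name): a dict with "mtx" (3x3 intrinsics, pixels), "distortion" ([k1, k2, p1, p2, k3] as OpenCV has them; the pictures are not rectified), "eye" and "orientation" of the camera in the world. Camera axes: x right, y down, z forward; pixel columns grow to the right and rows downward; lengths in mm; the calibration is good to about 2 mm. A picture is of the moment at which its call begins: read the wrist's pose just before it. calibration takes no time and is no camera call; for the wrist camera it gives the pose at the moment of the call.
- workorder.sign_off(): hands the job in, once; it reports no verdict.
The state is a dict: "clock": time; "joints": joint angles; "qd": joint speeds; "effort": joint torques, N m; "eef_pos": TCP position; "eef_rot": TCP orientation; "wrist_force": force on the tool from outside, world axes, zero at the start; "moment": the same for the moment, N m; "finger_gap": finger opening in mm.
Only numpy, scipy, OpenCV 4.12 (cv2) and the standard library are available. Lean on these libraries where they do the work, as an engineer would, in place of code of your own. Each camera call takes 0.05 s, during which the arm holds its last target.

### The job

Load the white vial rack into the autosampler's tray, purple handle first: lift only the handle end up onto the tray's raised green sill while the other end stays on the bench, then, because the sampler's black boom leaves no room for a hand over the tray, let go and push the rack from behind until it has dropped in flat behind the sill and has pressed the orange paddle all the way back. Keep the rack from being carried off the bench or rammed home, leave its four purple-capped vials standing in it, and leave the bottles, beaker, tube stand and spare vial where they are.

Things in the scene. Friction and masses are not known exactly. Their poses are not given: they have to be found in the camera images.
- tray: The autosampler with its open loading tray (fixed; placed differently each time). Origin: middle of the green sill's outer face, at bench level; x points into the tray (loading direction), z up. Grey floor 8 mm above the bench. White side walls 30 mm high, 108 mm apart inside, flaring to about 119 mm at the sill. Back wall at x = 215 mm.
- sill_top (a point): Middle of the top of the green sill, the raised threshold at the tray's mouth: x 0 to 12 mm of the tray, 136 mm wide, 15 mm above the bench (7 mm above the tray floor).
- boom (a point): Middle of the underside of the black boom that crosses the tray at x = 102 to 128 mm, 145 mm above the bench; its probe carriage (x 95 to 135 mm, y 17 to 53 mm) has its underside at 143 mm. White base (50 mm high) and tower (245 mm) stand beside the tray at y below -75 mm.
- paddle (a joint): Travel of the orange paddle along the tray's x, in m: 0 = nearest the sill, 0.020 = fully back at its hard stop. No spring: it resists with about 5 N of friction and stays where it is pushed. It starts between 0 and 0.006.
- paddle_face (a point): Middle of the orange paddle's face (80 mm wide, 40 mm high, 9 to 49 mm above the bench) that the rack's handle end presses. At joint 0 it lies at x = 172 mm of the tray, fully back at x = 192 mm.
- rack: White vial rack, loose, open-topped, 170 mm long (x), 96 wide (y), walls 50 high; about 0.4 kg plus vials, mass and friction vary. Origin: centre of the underside. x points to its leading end with the purple handle, z up. The tail end is a flat upright wall; fully home it lies at x = 22 mm of the tray. Lifted by the handle it pivots on its tail's lower edge.
- rack_handle (a point): Grip point of the purple upright handle block at the rack's leading end: 22 mm thick along the rack's x, 36 mm wide along y, 50 to 105 mm above the rack's underside clear above the walls. The point is on the block's axis, 83 mm above the underside and 15 mm behind the leading end face.
- rack_nose (a point): Middle of the lower edge of the rack's leading (handle) end, x = +85 mm of the rack.
- rack_tail (a point): Middle of the lower edge of the rack's tail end, x = -85 mm of the rack.
- spare_vial: Bystander: loose white-capped vial, diameter 28, height 60 mm, on the bench some way behind the rack's tail. Origin: centre of its underside.
- tube_stand: Bystander: loose white block 130 x 50 mm with three purple-capped tubes, 112 mm high in all, beside the way into the tray, on its -y side. Origin: centre of its underside, x along the block.
- beaker: Bystander: loose glass beaker, diameter 72, height 90 mm. Origin: centre of its underside.
- vial0: One of four loose vials standing in the rack's pockets: diameter 28, height 60 mm, purple cap; its top is 65 mm above the rack's underside. Origin: centre of its underside.
- vial1: One of four loose vials standing in the rack's pockets: diameter 28, height 60 mm, purple cap; its top is 65 mm above the rack's underside. Origin: centre of its underside.
- vial2: One of four loose vials standing in the rack's pockets: diameter 28, height 60 mm, purple cap; its top is 65 mm above the rack's underside. Origin: centre of its underside.
- vial3: One of four loose vials standing in the rack's pockets: diameter 28, height 60 mm, purple cap; its top is 65 mm above the rack's underside. Origin: centre of its underside.
- bottle_a: Bystander: loose reagent bottle, diameter 68, height 150 mm, on the bench left or right of the work. Origin: centre of its underside.
- bottle_b: Bystander: loose reagent bottle, diameter 68, height 150 mm, on the bench left or right of the work. Origin: centre of its underside.
Things that resemble listed ones, but are neither listed nor needed, are in the scene too. What is shaped like the rack but red is not meant.

How it is judged:
By the outcome, as a careful person would: the job done as asked, in the order asked, and still so for the second after the job is handed in, with the robot touching nothing.
It also fails if it takes over 62 s, if anything falls off the work surface, if the arm or the gripper's body presses on something with over 40 N, if the wrist force passes 120 N, or if a joint passes its speed limit or range.

## Working session

There is one attempt and no reset: what is moved stays moved. The work goes in short steps, Python scripts to look and compute and a tool call to move; the robot and the scene stay as the last step left them, time stands still between calls to the robot, and variables do not carry over. Pictures are saved under pics/ and viewed, and the job is handed in when it is done.

Besides the shell and the picture viewer there is one more tool, called as name(argument=value, ...) on one line, values as JSON. carry_out: Moves the arm, as the interface text tells. Its arguments: {"type":"object","properties":{"deltas":{"type":"array","items":{"type":"array"}},"grip_force":{"type":"number"}},"required":["deltas"]}

```bash
ls; mkdir -p pics; python3 - <<'E'
from cell import manip, vision
import cv2
print(manip.read_state(), manip.tcp_to_tips)
for n in ("scene","top"):
    p,d=vision.camera(n); cv2.imwrite(f"pics/{n}0.png",p[:,:,::-1]); import numpy as np; np.savez(f"{n}0.npz",p=p,d=d)
    print(n,vision.calibration(n))
E
```

```text
pics
{'clock': 0.0, 'joints': array([-1.31659331e+00,  3.00499346e-01,  1.52157359e+00, -2.93657717e-05,
        1.32071424e+00, -6.65654403e-02]), 'qd': array([ 2.64460072e-03,  5.25616494e-04, -6.20987339e-06,  8.03449420e-04,
       -2.79129538e-03,  3.64203595e-04]), 'effort': array([ 4.30283990e-05, -5.31807482e+01, -3.52731550e+01,  7.08829123e-02,
        2.44949665e-02, -1.29725327e-04]), 'eef_pos': array([ 173.36115017, -521.71211909,  226.87399749]), 'eef_rot': array([-3.14039889e+00, -5.10744793e-05,  3.20775711e-01]), 'wrist_force': array([ 0.05649272, -0.32307607, -0.50129461]), 'moment': array([-0.01599512, -0.02630018,  0.03027768]), 'finger_gap': 93.85546458946804} 22.0
scene {'mtx': array([[499.75160771,   0.        , 315.88494775],
       [  0.        , 499.75160771, 198.53176275],
       [  0.        ,   0.        ,   1.        ]]), 'distortion': array([0.00818256, 0.        , 0.        , 0.        , 0.        ]), 'eye': array([1253.88137231, -773.3087383 ,  932.38260455]), 'orientation': array([-2.24793165, -0.00480795,  0.773899  ])}
top {'mtx': array([[376.13506752,   0.        , 317.5263702 ],
       [  0.        , 376.13506752, 196.31956156],
       [  0.        ,   0.        ,   1.        ]]), 'distortion': array([-0.05847937,  0.        ,  0.        ,  0.        ,  0.        ]), 'eye': array([ 337.85209141,  -26.39252973, 1327.01322486]), 'orientation': array([-2.99798773, -0.00921475, -1.57252431])}
```

View pics/scene0.png

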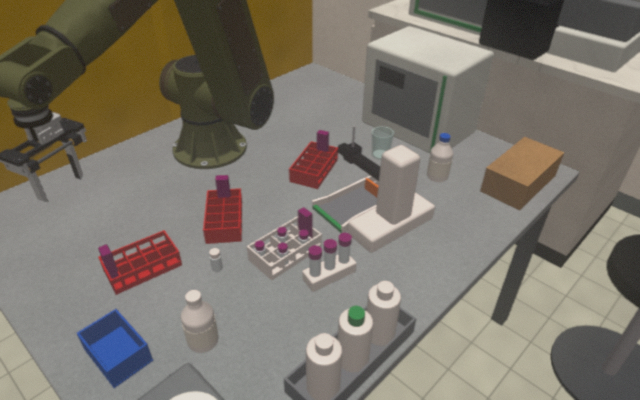

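View pics/top0.png

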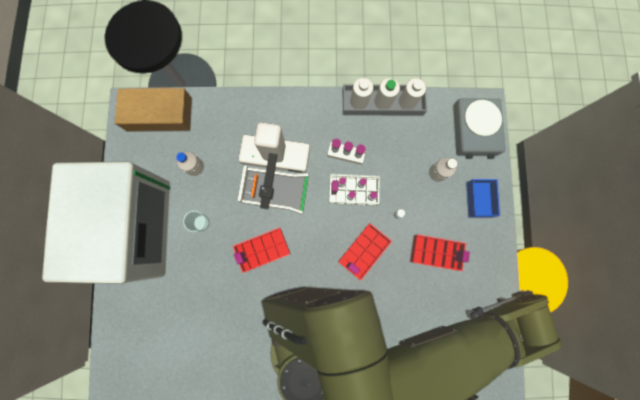

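The scene view shows the white rack at about (285,247) with its handle at (305,220) and the green sill at (330,217). In the top view the rack is at (355,190), its handle at (336,187), the sill at (304,193), the paddle at (253,185), and the spare vial at (401,213).

```bash
cat > h.py <<'E'
import numpy as np, cv2
from scipy.spatial.transform import Rotation as R
from cell import vision, manip
def cal(n):
    c=vision.calibration(n); return c['mtx'],c['distortion'],np.array(c['eye']),R.from_euler('xyz',c['orientation']).as_matrix()
def ray(n,uv,c=None):
    K,D,e,M=c or cal(n)
    q=cv2.undistortPoints(np.array(uv,float).reshape(-1,1,2),K,D).reshape(-1,2)
    return e,(np.c_[q,np.ones(len(q))]@M.T)
def plane(n,uv,z,c=None):
    e,r=ray(n,uv,c); return e+r*((z-e[2])/r[:,2])[:,None]
def cloud(n,uv,d,c=None):
    e,r=ray(n,uv,c); return e+r*np.asarray(d,float).reshape(-1,1)
def proj(n,P,c=None):
    K,D,e,M=c or cal(n)
    return cv2.projectPoints(np.array(P,float).reshape(-1,1,3),cv2.Rodrigues(M.T)[0],-M.T@e,K,D)[0].reshape(-1,2)
def allcloud(n,d,c=None):
    v,u=np.nonzero(d>0); P=cloud(n,np.c_[u,v],d[v,u],c); return u,v,P
E
python3 - <<'E'
from h import *
for n,b in (("top",(225,115,425,240)),("scene",(190,120,440,300))):
    z=np.load(n+"0.npz"); p=z['p']
    x0,y0,x1,y1=b
    s=min(800/(x1-x0),600/(y1-y0))
    cv2.imwrite(f"pics/{n}crop.png",cv2.resize(p[y0:y1,x0:x1,::-1],None,fx=s,fy=s,interpolation=cv2.INTER_CUBIC)); print(n,s)
z=np.load("top0.npz");p=z['p'];hsv=cv2.cvtColor(p,cv2.COLOR_RGB2HSV)
u,v,P=allcloud("top",z['d'])
bg=(P[:,2]<30)
print("bench z",np.median(P[(u>300)&(u<330)&(v>215)&(v<225)][:,2]))
H=hsv[v,u]
for nm,lo,hi,b in (("green",(40,80,40),(85,255,255),(295,170,315,215)),("orange",(3,130,100),(20,255,255),(235,165,275,205)),("purple",(135,60,30),(175,255,200),(325,165,385,210))):
    m=((H>=lo)&(H<=hi)).all(1)&(u>b[0])&(u<b[2])&(v>b[1])&(v<b[3])
    print(nm,m.sum(),P[m].mean(0).round(1),P[m].min(0).round(1),P[m].max(0).round(1))
E
```

```text
top 4.0
scene 3.2
bench z 0.6000890866141617
green 110 [538.4  10.   15.7] [479.4  -1.7   9.3] [597.7  22.8  21.3]
orange 68 [560.9 181.3  46.5] [524.  174.1  26.6] [600.6 190.1  56.1]
purple 228 [ 549.7 -148.8   77.8] [ 514.1 -246.    11. ] [586.7 -85.6 112.7]
```

View pics/topcrop.png

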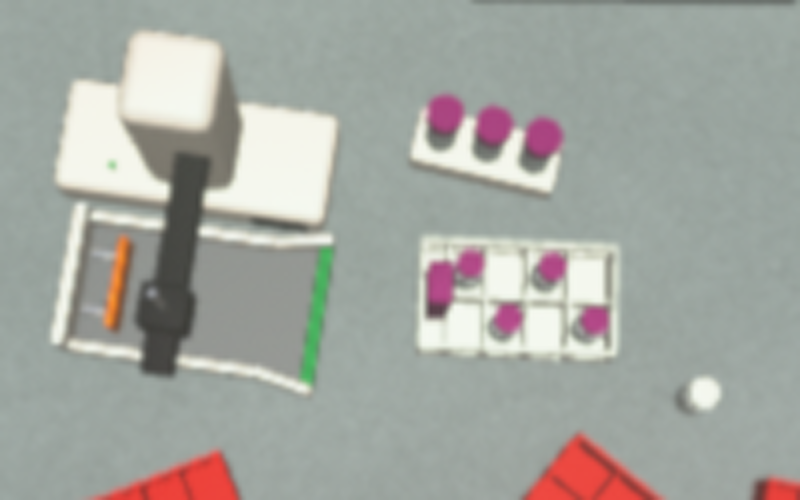

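View pics/scenecrop.png

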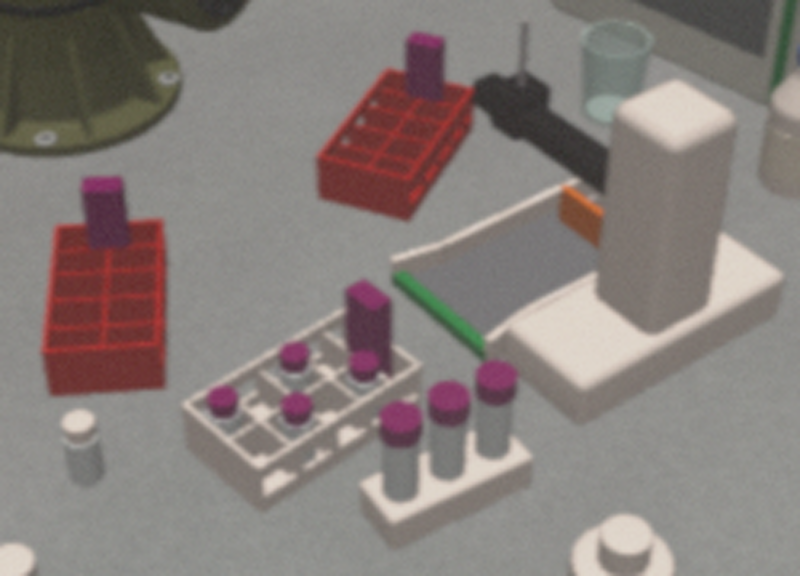

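The top crop shows the sill ends at crop pixels (331,247) and (308,384), and the rack rim running (420,238) to (618,355). The rack is yawed several degrees and offset sideways from the tray. I'll measure it next.

```bash
python3 - <<'E'
from h import *
for n,boxes in (("top",dict(green=(295,170,315,215),white=(322,165,388,210),stand=(324,135,370,168),spare=(390,200,410,222))),("scene",dict(green=(300,195,350,240)))):
    z=np.load(n+"0.npz");p=z['p'];hsv=cv2.cvtColor(p,cv2.COLOR_RGB2HSV)
    for k,b in boxes.items():
        sub=hsv[b[1]:b[3],b[0]:b[2]]
        if k=="green": m=cv2.inRange(sub,(40,80,40),(85,255,255)); zz=15
        else: m=cv2.inRange(sub,(0,0,200),(179,50,255)); zz={'white':50,'stand':30,'spare':60}[k]
        vv,uu=np.nonzero(m); uv=np.c_[uu+b[0],vv+b[1]]
        W=plane(n,uv,zz)[:,:2]
        r=cv2.minAreaRect(W.astype(np.float32))
        print(n,k,len(uv),"rect c",np.round(r[0],1),np.round(r[1],1),round(r[2],1)); print(np.round(cv2.boxPoints(r),0).tolist())
        if k=="green":
            c=W.mean(0);w,V=np.linalg.eigh(np.cov((W-c).T)); print(" c",c.round(1),"dir",V[:,1].round(3), np.degrees(np.arctan2(V[1,1],V[0,1])))
E
```

```text
top green 110 rect c [538.5  10.1] [ 11.3 119. ] 81.5
[[479.0, 13.0], [596.0, -4.0], [598.0, 7.0], [480.0, 24.0]]
 c [538.6  10.1] dir [-0.989  0.147] 171.52527454505065
top white 914 rect c [ 548.2 -165.3] [172.2 102.1] 87.4
[[493.0, -249.0], [595.0, -254.0], [603.0, -82.0], [501.0, -77.0]]
top stand 250 rect c [ 685.  -140.9] [128.9  48.9] 76.3
[[646.0, -198.0], [693.0, -209.0], [724.0, -84.0], [676.0, -72.0]]
top spare 49 rect c [ 465.3 -322.1] [20.6 24.2] 88.2
[[453.0, -332.0], [477.0, -333.0], [478.0, -312.0], [454.0, -311.0]]
scene green 132 rect c [537.1  10.7] [ 13.8 119.6] 81.8
[[477.0, 12.0], [595.0, -5.0], [597.0, 9.0], [479.0, 26.0]]
 c [537.4  10.7] dir [-0.988  0.153] 171.214841789371
```

carry_out(deltas=[[[0, 0, 0], -6.9, 1], [[0, 0, 0], -6.9, 1], [[0, 0, 0], -6.9, 1], [[0, 0, 0], -6.9, 1], [[0, 0, 0], -6.9, 1], [[0, 0, 0], -6.9, 1], [[0, 0, 0], -6.9, 1], [[0, 0, 0], -6.9, 1], [[0, 0, 0], -6.9, 1], [[0, 0, 0], -6.9, 1]], grip_force=20)

```text
clock: 0.93
eef_pos: [173.4, -521.8, 227.1]
eef_rot: [-3.141, -0.001, 1.531]
wrist_force: [0.1, 0.0, -1.0]
finger_gap: 93.9
```

carry_out(deltas=[[[2.2, 1.8, 0], 0, 1], [[2.2, 1.8, 0], 0, 1], [[2.2, 1.8, 0], 0, 1], [[2.2, 1.8, 0], 0, 1], [[2.2, 1.8, 0], 0, 1], [[2.2, 1.8, 0], 0, 1], [[2.2, 1.8, 0], 0, 1], [[2.2, 1.8, 0], 0, 1], [[2.2, 1.8, 0], 0, 1], [[2.2, 1.8, 0], 0, 1], [[2.2, 1.8, 0], 0, 1], [[2.2, 1.8, 0], 0, 1], [[2.2, 1.8, 0], 0, 1], [[2.2, 1.8, 0], 0, 1], [[2.2, 1.8, 0], 0, 1], [[2.2, 1.8, 0], 0, 1], [[2.2, 1.8, 0], 0, 1], [[2.2, 1.8, 0], 0, 1], [[2.2, 1.8, 0], 0, 1], [[2.2, 1.8, 0], 0, 1]])

```text
clock: 2.6
eef_pos: [553.8, -97.6, 227.1]
eef_rot: [-3.141, -0.0, 1.525]
wrist_force: [-0.0, -0.8, 0.4]
finger_gap: 93.9
```

```bash
python3 - <<'E'
from h import *
s=manip.read_state(); print(s['clock'],s['eef_pos'],s['eef_rot'],s['joints'],s['wrist_force'])
print(vision.calibration("wrist"))
for n in("wrist","scene"):
    p,d=vision.camera(n); cv2.imwrite(f"pics/{n}1.png",p[:,:,::-1]); np.savez(f"{n}1.npz",p=p,d=d,c=np.array(cal(n),object))
E
```

```text
2.6 [553.81753551 -97.56981805 227.1257716 ] [-3.14097830e+00 -1.04598585e-04  1.52513387e+00] [-2.39510789e-01  3.28046165e-01  1.48491262e+00 -1.61767034e-05
  1.32925687e+00 -1.93844488e-01] [-0.00660534 -0.79206931  0.44320709]
{'mtx': array([[340.74109526,   0.        , 325.42201273],
       [  0.        , 340.74109526, 202.22387515],
       [  0.        ,   0.        ,   1.        ]]), 'distortion': array([-0.0745023,  0.       ,  0.       ,  0.       ,  0.       ]), 'eye': array([557.01000804, -19.62869125, 383.45988027]), 'orientation': array([ 2.87308268e+00,  5.26498676e-04, -4.47682757e-02])}
```

View pics/wrist1.png

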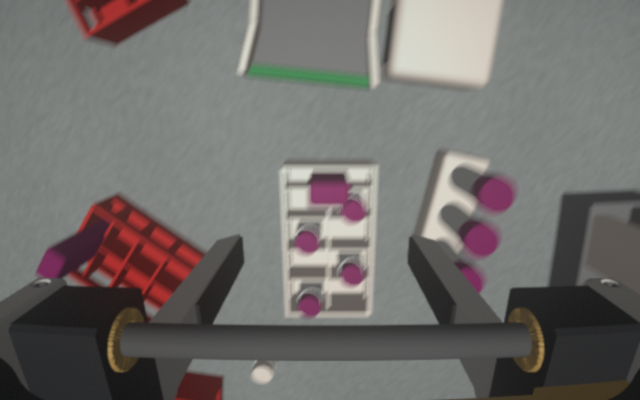

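The wrist picture shows the rack rim at columns 281–378, rows 163–318. The handle top is near (329,187), and the sill runs from (247,72) to (372,83).

```bash
python3 - <<'E'
from h import *
z=np.load("wrist1.npz",allow_pickle=True);p=z['p'];c=tuple(z['c']);K,D,e,M=[np.array(a,float) for a in c];c=(K,D,e,M)
hsv=cv2.cvtColor(p,cv2.COLOR_RGB2HSV)
def pts(lo,hi,b):
    m=cv2.inRange(hsv[b[1]:b[3],b[0]:b[2]],lo,hi); v,u=np.nonzero(m); return np.c_[u+b[0],v+b[1]]
g=pts((40,80,40),(85,255,255),(235,60,380,95)); W=plane("w",g,15,c)[:,:2]; cc=W.mean(0);w,V=np.linalg.eigh(np.cov((W-cc).T)); print("sill",len(g),cc.round(1),V[:,1].round(3),np.round(cv2.minAreaRect(W.astype(np.float32))[1],1))
g=pts((0,0,150),(179,60,255),(270,155,390,325)); W=plane("w",g,50,c)[:,:2]; r=cv2.minAreaRect(W.astype(np.float32)); print("rack",np.round(r[0],1),np.round(r[1],1),r[2]); print(cv2.boxPoints(r).round(0).tolist())
h=pts((140,90,60),(175,255,255),(305,168,355,212)); 
# handle top
W=plane("w",h,105,c)[:,:2]; print("handle raw",W.mean(0),W.min(0),W.max(0))
cv2.imwrite("pics/w1crop.png",cv2.resize(p[150:330,260:400,::-1],None,fx=3.3,fy=3.3))
E
```

```text
sill 1032 [542.9  17.9] [-0.99   0.143] [  8.8 122.3]
rack [ 555.6 -156.2] [172.7 100.5] 87.64176177978516
[[502.0, -240.0], [602.0, -245.0], [609.0, -72.0], [509.0, -68.0]]
handle raw [561.23915937 -85.31286063] [ 543.56710491 -101.73105198] [579.88272123 -73.32401623]
```

View pics/w1crop.png

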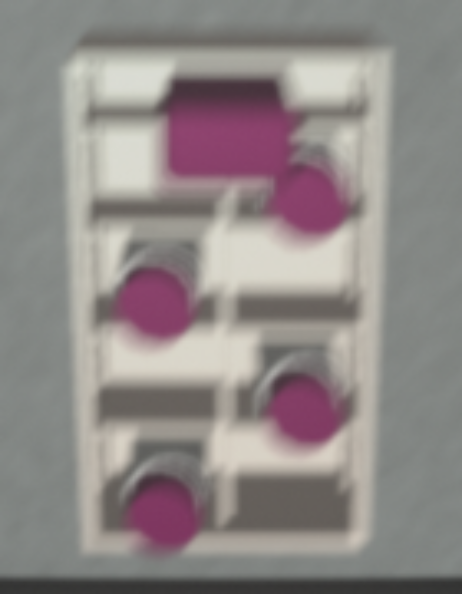

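```bash
python3 - <<'E'
from h import *
s=manip.read_state(); print(s['clock'],s['eef_pos'],s['eef_rot']); a=vision.calibration("wrist")
p,d=vision.camera("wrist");b=vision.calibration("wrist")
print(a['eye'],a['orientation'],b['eye'],b['orientation'])
c=cal("wrist");hsv=cv2.cvtColor(p,cv2.COLOR_RGB2HSV)
def pts(lo,hi,b):
    m=cv2.inRange(hsv[b[1]:b[3],b[0]:b[2]],lo,hi); v,u=np.nonzero(m); return np.c_[u+b[0],v+b[1]]
g=pts((40,80,40),(85,255,255),(235,55,380,95));print("sill px",g.mean(0), plane("w",g,15,c).mean(0))
P=cloud("w",g,d[g[:,1],g[:,0]],c); print("sill by depth",np.median(P,0))
g=np.array([[200,130],[240,150],[400,110],[200,200]]);print(cloud("w",g,d[g[:,1],g[:,0]],c).round(1))
z=np.load("top0.npz"); g=np.array([[312,230],[320,160],[320,220]]);print(cloud("top",g,z['d'][g[:,1],g[:,0]]).round(1))
z=np.load("scene1.npz",allow_pickle=True); g=np.array([[260,180],[300,290]]);print(cloud("scene",g,z['d'][g[:,1],g[:,0]]).round(1))
# where does top see the gripper? and TCP projection
p,d=vision.camera("top"); cv2.imwrite("pics/top1.png",p[100:260,220:440,::-1].repeat(3,0).repeat(3,1)); 
E
```

```text
2.7 [554.60813127 -96.20686029 226.73401136] [-3.14086069e+00 -5.95775204e-04  1.52811837e+00]
[557.58541295 -18.33250033 383.08376002] [ 2.87358791e+00  6.95366051e-04 -4.18165641e-02] [556.72563391 -19.63864207 383.04993265] [ 2.87323498e+00  1.10179640e-03 -4.24859273e-02]
sill px [306.01508296  80.45625943] [537.61469164  10.07020906  15.        ]
sill by depth [537.8117023   10.15692795  13.96009966]
[[ 4.152e+02 -3.540e+01 -6.000e-01]
 [ 4.580e+02 -6.000e+01 -1.200e+00]
 [ 6.378e+02 -2.370e+01  0.000e+00]
 [ 4.041e+02 -1.162e+02 -1.100e+00]]
[[409.8 -19.3   2.2]
 [661.7 -48.1   3. ]
 [444.9 -47.5   3.3]]
[[ 2.598e+02  1.300e+00  1.600e+00]
 [ 6.668e+02 -2.212e+02  6.000e-01]]
```

View pics/scene1.png

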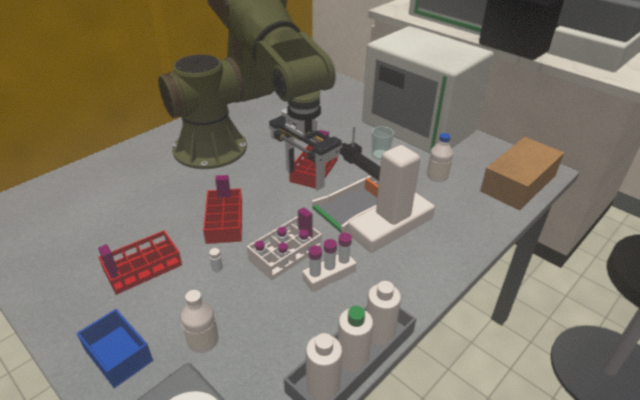

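The second wrist picture, taken with the arm at rest, puts the sill at (537.6, 10.1), which agrees with the other cameras. The first picture was taken before the arm had settled. I'll re-measure the rack and handle at rest.

```bash
cat > m.py <<'E'
from h import *
def pts(hsv,lo,hi,b):
    m=cv2.inRange(hsv[b[1]:b[3],b[0]:b[2]],lo,hi); v,u=np.nonzero(m); return np.c_[u+b[0],v+b[1]]
E
python3 - <<'E'
from m import *
p,d=vision.camera("wrist");c=cal("wrist");hsv=cv2.cvtColor(p,cv2.COLOR_RGB2HSV)
s=manip.read_state();print(s['clock'],s['eef_pos'],s['eef_rot'])
g=pts(hsv,(40,80,40),(85,255,255),(235,55,380,95)); W=plane("w",g,15,c)[:,:2]; cc=W.mean(0);w,V=np.linalg.eigh(np.cov((W-cc).T)); print("sill",len(g),cc.round(1),V[:,1].round(3),np.round(cv2.minAreaRect(W.astype(np.float32))[1],1))
g=pts(hsv,(0,0,150),(179,60,255),(270,155,390,325)); W=plane("w",g,50,c)[:,:2]; r=cv2.minAreaRect(W.astype(np.float32)); print("rack",np.round(r[0],1),np.round(r[1],1),r[2]); print(cv2.boxPoints(r).round(0).tolist())
h=pts(hsv,(140,120,90),(175,255,255),(305,172,346,212)); 
W=plane("w",h,105,c)[:,:2]; print("handle raw",W.mean(0),W.min(0),W.max(0), np.median(cloud("w",h,d[h[:,1],h[:,0]],c),0))
E
```

```text
2.85 [552.79780937 -99.0560324  227.09151074] [-3.14079433e+00 -1.36483080e-05  1.52527202e+00]
sill 1344 [538.6  11.1] [-0.989  0.147] [ 11.1 124.8]
rack [ 550.4 -163.2] [171.1  98. ] 87.49311065673828
[[498.0, -247.0], [596.0, -251.0], [603.0, -80.0], [505.0, -76.0]]
handle raw [553.87509104 -93.01850348] [ 537.41970367 -106.16828677] [569.36093325 -82.9852691 ] [553.98950754 -93.04325903 104.12177243]
```

carry_out(deltas=[[[0.5, 0, 1.0], 0, 1], [[0, 0, 2], 0, 1], [[0, 0, 2], 0, 1], [[0, 0, 2], 0, 1], [[0, 0, 2], 0, 1], [[0, 0, 2], 0, 1], [[0, 0, 1.5], 0, 1], [[0, 0, 1.1], 0, 1], [[0, 0, 0], 0, 0.3], [[0, 0, 0], 0, 0.3], [[0, 0, 0], 0, 0.3], [[0, 0, 0], 0, 0.3], [[0, 0, 0], 0, 0.3], [[0, 0, 0], 0, 0.3], [[0, 0, 0], 0, 0.3], [[0, 0, 0], 0, 0.3], [[0, 0, 0], 0, 0.3], [[0, 0, 0], 0, 0.3], [[0, 0, 0], 0, 0.3]], grip_force=20)

```text
clock: 4.43
eef_pos: [553.5, -93.8, 91.5]
eef_rot: [3.141, 0.0, 1.525]
wrist_force: [1.3, 1.0, 0.3]
finger_gap: 35.7
```

carry_out(deltas=[[[-0.2, 0, -0.4], 0, 0.3], [[-0.2, 0, -0.4], 0, 0.3], [[-0.2, 0, -0.4], 0, 0.3], [[-0.2, 0, -0.4], 0, 0.3], [[-0.2, 0, -0.4], 0, 0.3], [[-0.2, 0, -0.4], 0, 0.3], [[0, 0, 0], 0, 0.3], [[0, 0, 0], 0, 0.3]], grip_force=20)

```text
clock: 5.1
eef_pos: [552.9, -106.0, 115.6]
eef_rot: [3.141, 0.0, 1.525]
wrist_force: [-0.4, 0.4, -4.9]
finger_gap: 36.0
```

```bash
python3 - <<'E'
from m import *
s=manip.read_state();print(s['clock'],s['eef_pos'],s['eef_rot'],s['wrist_force'],s['moment'],s['finger_gap'])
p,d=vision.camera("scene"); cv2.imwrite("pics/s2.png",cv2.resize(p[120:300,190:440,::-1],None,fx=3.2,fy=3.2,interpolation=cv2.INTER_CUBIC))
E
```

```text
5.1 [ 552.87792407 -105.97081106  115.62987488] [3.14124988e+00 7.45562940e-05 1.52487898e+00] [-0.37391511  0.37682271 -4.88919204] [ 0.24286241 -0.11205227  0.00108771] 35.95513916837423
```

View pics/s2.png

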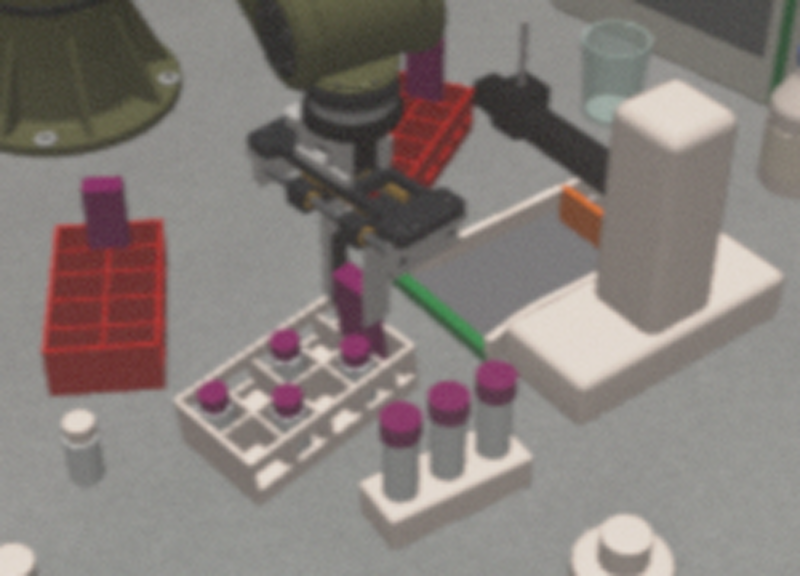

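The picture shows the rack gripped at crop (350,290), with the tail corner at crop (258,498). I need to check that the tail is still on the bench.

```bash
python3 - <<'E'
from m import *
z=np.load("scene0.npz")
for tag,p,d in (("before",z['p'],z['d']),("now",)+vision.camera("scene")):
    hsv=cv2.cvtColor(p,cv2.COLOR_RGB2HSV)
    g=pts(hsv,(0,0,120),(179,70,255),(243,205,325,280)); P=cloud("scene",g,d[g[:,1],g[:,0]])
    ok=(P[:,0]>485)&(P[:,0]<615)&(P[:,1]>-275)&(P[:,1]<-70); P=P[ok]
    for lo in range(-270,-70,20):
        q=P[(P[:,1]>lo)&(P[:,1]<lo+20)]
        if len(q)>8: print(tag,lo,len(q),"z 5/95%",np.percentile(q[:,2],[5,95]).round(1))
    q=P[:,1]; print(np.percentile(q,[0.5,1,2,98]).round(1))
# wrist
p,d=vision.camera("wrist"); cv2.imwrite("pics/w3.png",p[:,:,::-1])
E
```

```text
before -270 236 z 5/95% [-0.8 39.8]
before -250 504 z 5/95% [ 1.2 52.7]
before -230 306 z 5/95% [ 0.5 51.6]
before -210 275 z 5/95% [ 0.5 52.8]
before -190 311 z 5/95% [ 1.8 51.4]
before -170 221 z 5/95% [ 1.1 53.9]
before -150 309 z 5/95% [ 1.7 52.9]
before -130 105 z 5/95% [15.2 53.1]
before -110 192 z 5/95% [ 6.  54.2]
before -90 126 z 5/95% [ 1.9 52.9]
[-273.2 -271.6 -268.   -82.5]
now -270 450 z 5/95% [-0.7 59.8]
now -250 340 z 5/95% [ 0.1 62.7]
now -230 384 z 5/95% [ 0.9 63.7]
now -210 260 z 5/95% [-0.3 65.9]
now -190 354 z 5/95% [ 0.5 66.9]
now -170 265 z 5/95% [-0.  69.7]
now -150 334 z 5/95% [ 0.5 72.4]
now -130 212 z 5/95% [  2.4 100.3]
now -110 194 z 5/95% [29.8 80.2]
now -90 90 z 5/95% [-0.1 76.3]
[-272.9 -270.6 -267.2  -88.1]
```

View pics/w3.png

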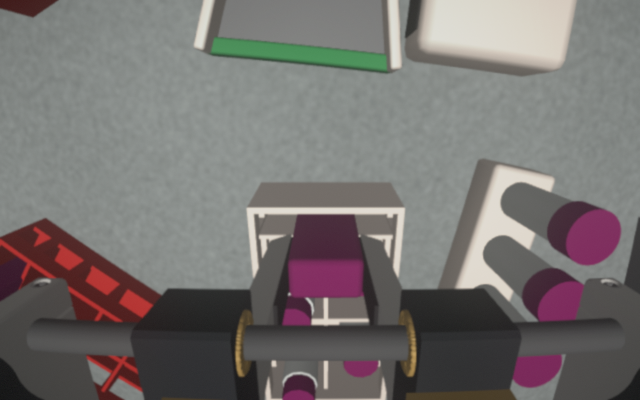

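The rim at the tail now reads about 60 mm where it should be 50. The grip is stiff enough in pitch to have lifted the tail about 9 mm. I'll lower it so the tail lands, then loosen the grip so the rack can pivot.

carry_out(deltas=[[[0, 0, 0.3], 0, 0.3], [[0, 0, 0.4], 0, 0.3], [[0, 0, 0.4], 0, 0.3], [[0, 0, 0.2], 0, 0.3]], grip_force=20)

```text
clock: 5.58
eef_pos: [552.9, -105.6, 102.1]
eef_rot: [3.141, -0.0, 1.525]
wrist_force: [-0.6, 3.5, 1.1]
finger_gap: 35.5
```

carry_out(deltas=[[[0, 0, 0], 0, 0.3], [[0, 0, 0], 0, 0.3], [[0, 0, 0], 0, 0.3], [[0, 0, 0], 0, 0.3]], grip_force=7)

```text
clock: 5.92
eef_pos: [552.8, -106.0, 102.4]
eef_rot: [-3.142, 0.0, 1.525]
wrist_force: [-0.0, -0.8, -4.6]
finger_gap: 35.9
```

```bash
cat > tilt.py <<'E'
from m import *
def tilt():
    s=manip.read_state();print(round(s['clock'],2),s['eef_pos'].round(1),s['eef_rot'].round(3),s['wrist_force'].round(1),s['moment'].round(2),round(s['finger_gap'],1))
    p,d=vision.camera("scene")
    hsv=cv2.cvtColor(p,cv2.COLOR_RGB2HSV)
    g=pts(hsv,(0,0,120),(179,70,255),(235,185,345,290)); P=cloud("scene",g,d[g[:,1],g[:,0]])
    ok=(P[:,0]>450)&(P[:,0]<615)&(P[:,1]>-275)&(P[:,1]<-20)&(P[:,2]<90); P=P[ok]
    for lo in range(-270,-20,20):
        q=P[(P[:,1]>lo)&(P[:,1]<lo+20)]
        if len(q)>30: print(lo+10,len(q),np.percentile(q[:,2],[93,97]).round(1),end='; ')
    print()
    return p,d
E
python3 - <<'E'
from tilt import *
tilt()
E
```

```text
5.92 [ 552.8 -106.   102.4] [-3.142  0.     1.525] [-0.  -0.8 -4.6] [-0.03 -0.15  0.03] 35.9
-260 657 [50.1 52.6]; -240 320 [53.2 54.9]; -220 378 [54.2 56.1]; -200 244 [55.7 57.1]; -180 370 [56.7 58.8]; -160 273 [58.2 61.2]; -140 329 [59.3 61.6]; -120 211 [61.5 64.1]; -100 180 [63.1 64.4]; -80 55 [59.9 61.9]; -60 44 [5.  5.6]; -40 115 [3.9 4.8]; -20 91 [4.7 5.1];
```

carry_out(deltas=[[[-0.1, 0, -0.2], 0, 0.3], [[-0.1, 0, -0.2], 0, 0.3], [[-0.1, 0, -0.2], 0, 0.3], [[-0.1, 0, -0.2], 0, 0.3], [[-0.1, 0, -0.2], 0, 0.3], [[-0.1, 0, -0.2], 0, 0.3], [[0, 0, -0.1], 0, 0.3], [[0, 0, 0], 0, 0.3]], grip_force=7)

```text
clock: 6.63
eef_pos: [552.6, -111.9, 115.8]
eef_rot: [3.141, 0.0, 1.525]
wrist_force: [-0.1, 0.8, -1.9]
finger_gap: 36.1
```

```bash
python3 - <<'E'
from tilt import *
tilt()
E
```

```text
6.63 [ 552.6 -111.9  115.8] [3.141 0.    1.525] [-0.1  0.8 -1.9] [-0.09 -0.02  0.03] 36.1
-260 581 [50.2 51.9]; -240 362 [53.9 56.2]; -220 395 [56.  58.2]; -200 260 [60.1 63.6]; -180 376 [62.6 64.8]; -160 291 [66.1 69.3]; -140 350 [69.3 71.9]; -120 235 [72.2 75.6]; -100 175 [77.7 79.1]; -80 62 [41.2 46.1]; -60 42 [4.4 4.7]; -40 82 [4.4 4.7]; -20 93 [4.3 4.9];
```

The tail is now on the bench (rim 51 mm there) and the nose is about 28 mm up. Next I'll align with the tray axis and bring the nose over the sill.

carry_out(deltas=[[[0.4, 0, 0], 0, 0.3], [[0.8, 0, 0], 1.5, 0.3], [[0.8, 0, 0], 1.5, 0.3], [[0.8, 0, 0], 1.5, 0.3], [[0.4, 0, 0], 1.5, 0.3], [[0.6, -0.3, 0], 0, 0.3], [[0.6, -0.3, 0], 0, 0.3], [[0.6, -0.3, 0], 0, 0.3], [[0.6, -0.3, 0], 0, 0.3], [[0.6, -0.3, 0], 0, 0.3], [[0.4, -0.3, 0], 0, 0.3], [[0.2, -0.3, 0], 0, 0.3], [[0, -0.3, 0], 0, 0.3], [[0, -0.3, 0], 0, 0.3], [[0, -0.3, 0], 0, 0.3], [[0, 0, 0], 0, 0.3], [[0, 0, 0], 0, 0.3]], grip_force=14)

```text
clock: 8.1
eef_pos: [530.4, -39.9, 115.5]
eef_rot: [-3.141, -0.0, 1.42]
wrist_force: [-0.3, 0.9, -1.8]
finger_gap: 35.9
```

```bash
python3 - <<'E'
from tilt import *
p,d=tilt()
cv2.imwrite("pics/s4.png",cv2.resize(p[120:300,190:440,::-1],None,fx=3.2,fy=3.2,interpolation=cv2.INTER_CUBIC))
p,d=vision.camera("wrist");cv2.imwrite("pics/w4.png",p[:,:,::-1]);np.savez("w4.npz",p=p,d=d)
p,d=vision.camera("top");cv2.imwrite("pics/t4.png",cv2.resize(p[115:240,225:425,::-1],None,fx=4,fy=4))
E
```

```text
8.1 [530.4 -39.9 115.5] [-3.141 -0.     1.42 ] [-0.3  0.9 -1.8] [-0.02  0.16 -0.1 ] 35.9
-260 359 [4.1 4.9]; -240 372 [4.5 5.2]; -220 353 [4.5 5.4]; -200 356 [4.5 5.3]; -180 516 [52.  53.5]; -160 358 [53.8 57.3]; -140 379 [57.9 59.6]; -120 260 [60.8 63. ]; -100 286 [64.3 66.4]; -80 350 [67.7 70.5]; -60 200 [71.1 72. ]; -40 278 [72.5 74.7]; -20 124 [76.6 78.6];
```

View pics/w4.png

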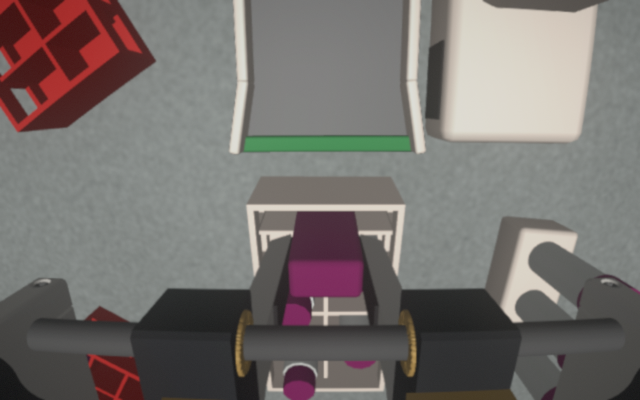

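View pics/s4.png

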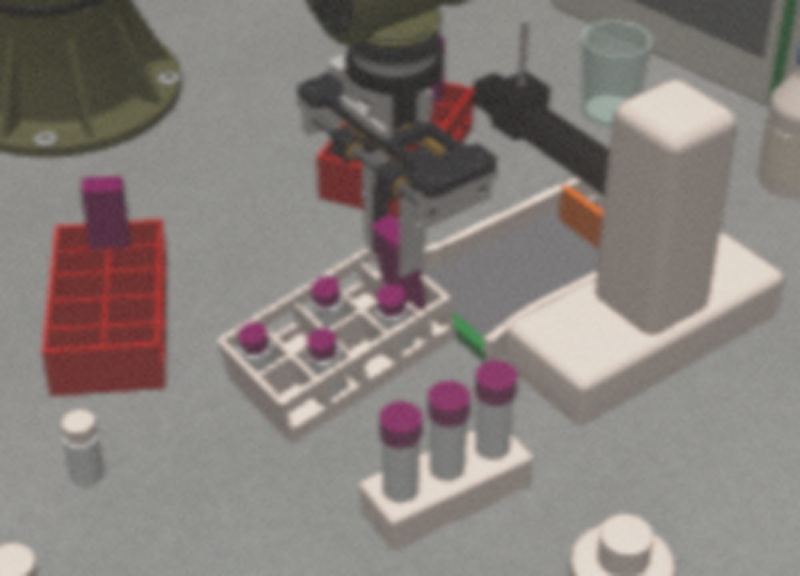

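View pics/t4.png

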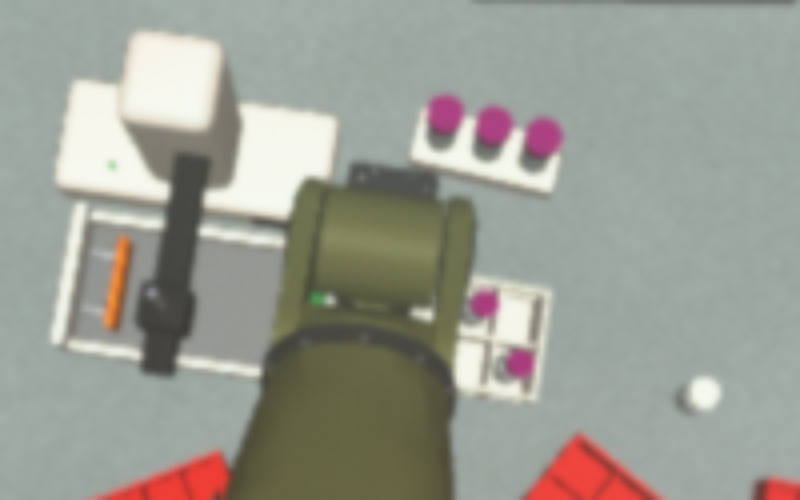

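The wrist view shows the rack squared up with the tray: sill centre at column 327, rack centre at 326, sill edge level. I'll drive straight ahead 55 mm.

carry_out(deltas=[[[0.4, 0, 0], 0, 0.3], [[0.6, 0, 0], 0, 0.3], [[0.6, 0, 0], 0, 0.3], [[0.6, 0, 0], 0, 0.3], [[0.6, 0, 0], 0, 0.3], [[0.6, 0, 0], 0, 0.3], [[0.6, 0, 0], 0, 0.3], [[0.6, 0, 0], 0, 0.3], [[0.6, 0, 0], 0, 0.3], [[0.3, 0, 0], 0, 0.3], [[0, 0, 0], 0, 0.3], [[0, 0, 0], 0, 0.3]], grip_force=14)

```text
clock: 9.25
eef_pos: [539.1, 14.9, 115.6]
eef_rot: [3.141, -0.001, 1.421]
wrist_force: [0.3, 1.8, -1.0]
finger_gap: 36.0
```

```bash
python3 - <<'E'
from tilt import *
p,d=tilt()
cv2.imwrite("pics/s5.png",cv2.resize(p[120:300,190:440,::-1],None,fx=3.2,fy=3.2,interpolation=cv2.INTER_CUBIC))
p,d=vision.camera("wrist");cv2.imwrite("pics/w5.png",p[:,:,::-1])
E
```

```text
9.25 [539.1  14.9 115.6] [ 3.141e+00 -1.000e-03  1.421e+00] [ 0.3  1.8 -1. ] [ 0.24 -0.08 -0.06] 36.0
-260 355 [4.5 5.2]; -240 376 [4.4 4.9]; -220 359 [4.4 4.8]; -200 350 [4.1 4.7]; -180 351 [4.4 5.1]; -160 335 [4.6 5.3]; -140 368 [45.3 51.4]; -120 389 [51.8 54.3]; -100 262 [55.1 59.3]; -80 279 [59.8 63.3]; -60 231 [60.2 61.7]; -40 295 [65.3 67.1]; -20 183 [67.5 69.6];
```

View pics/w5.png

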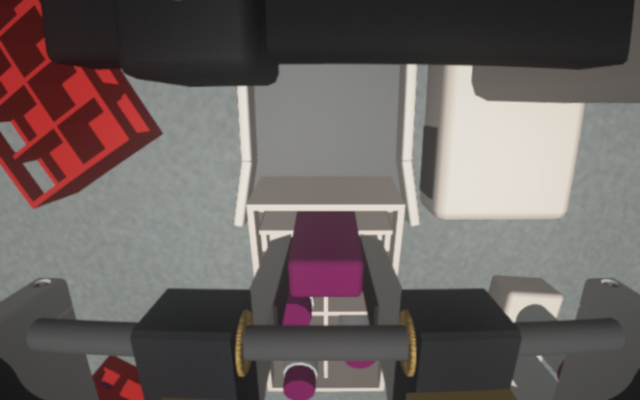

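View pics/s5.png

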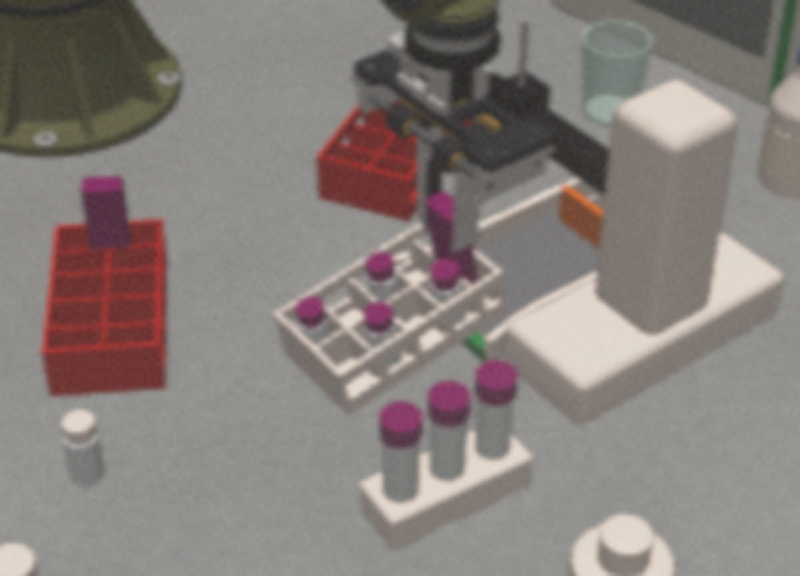

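The nose is over the sill, centred between the flared walls (walls at 240/415, rack 248–405). I'll lower it onto the sill and let go.

carry_out(deltas=[[[0, 0, 0], 0, 0.3], [[0.05, 0, 0.2], 0, 0.3], [[0.1, 0, 0.2], 0, 0.3], [[0.1, 0, 0.2], 0, 0.3], [[0.1, 0, 0.2], 0, 0.3], [[0, 0, 0], 0, 0.3], [[0, 0, 0], 0, 0.3]], grip_force=7)

```text
clock: 9.93
eef_pos: [539.6, 17.8, 107.7]
eef_rot: [3.141, 0.0, 1.42]
wrist_force: [-1.7, -0.7, 4.3]
finger_gap: 36.0
```

```bash
python3 - <<'E'
from tilt import *
p,d=tilt()
E
```

```text
9.93 [539.6  17.8 107.7] [3.141 0.    1.42 ] [-1.7 -0.7  4.3] [-0.07  0.31  0.07] 36.0
-260 348 [4.5 5.4]; -240 379 [4.2 4.8]; -220 357 [4.  4.9]; -200 351 [4.7 5.1]; -180 346 [4.9 5.5]; -160 330 [4.2 5.1]; -140 384 [47.9 52.1]; -120 403 [53.4 54.8]; -100 258 [54.1 57.9]; -80 259 [58.4 60.3]; -60 227 [59.  60.4]; -40 305 [62.4 64.6]; -20 181 [62.4 65.5];
```

carry_out(deltas=[[[0, 0, 0], 0, 0.5], [[0, 0, 0], 0, 0.7], [[0, 0, 0], 0, 0.9], [[0, 0, 0], 0, 0.9], [[0, 0, 0], 0, 0.9], [[0, 0, -1], 0, 0.9], [[0, 0, -2], 0, 0.9], [[0, 0, -2], 0, 0.9], [[0, 0, -2], 0, 0.9], [[0, 0, -1], 0, 0.9], [[-1, 0, 0], 0, 0.9], [[-2, 0, 0], 0, 0.9], [[-2, 0, 0], 0, 0.8], [[-2, 0, 0], 0, 0.7], [[-2, 0, 0], 0, 0.6], [[-2, 0, 0], 0, 0.6], [[-2, 0, 0], 0, 0.6], [[-2, 0, 0], 0, 0.6], [[-2, 0, 0], 0, 0.6], [[-1.5, 0, 0], 0, 0.6]], grip_force=20)

```text
clock: 11.65
eef_pos: [510.8, -166.8, 186.3]
eef_rot: [-3.14, -0.0, 1.42]
wrist_force: [1.3, -1.2, 1.0]
finger_gap: 56.5
```

carry_out(deltas=[[[0, 0, 0], 0, 0.6], [[0, 0, 0], 0, 0.6]])

```text
clock: 11.82
eef_pos: [511.1, -165.5, 186.5]
eef_rot: [-3.14, -0.0, 1.419]
wrist_force: [-0.5, 0.4, 0.2]
finger_gap: 56.1
```

```bash
python3 - <<'E'
from tilt import *
p,d=tilt()
cv2.imwrite("pics/s6.png",cv2.resize(p[120:300,190:440,::-1],None,fx=3.2,fy=3.2,interpolation=cv2.INTER_CUBIC))
p,d=vision.camera("wrist");cv2.imwrite("pics/w6.png",p[:,:,::-1]);np.savez("w6.npz",p=p,d=d,c=np.array(cal("wrist"),object))
p,d=vision.camera("top");cv2.imwrite("pics/t6.png",cv2.resize(p[115:240,225:425,::-1],None,fx=4,fy=4))
E
```

```text
11.82 [ 511.1 -165.5  186.5] [-3.14  -0.     1.419] [-0.5  0.4  0.2] [-0.03 -0.11 -0.01] 56.1
-260 356 [4.6 5.2]; -240 373 [4.1 4.6]; -220 361 [4.3 5.1]; -200 346 [4.2 4.8]; -180 348 [4.4 4.8]; -160 342 [4.4 5.1]; -140 380 [46.1 51.6]; -120 372 [52.6 54.1]; -100 269 [54.4 56.4]; -80 264 [57.6 60.1]; -60 219 [58.5 60.6]; -40 298 [62.  64.6]; -20 176 [63.5 64.8];
```

View pics/w6.png

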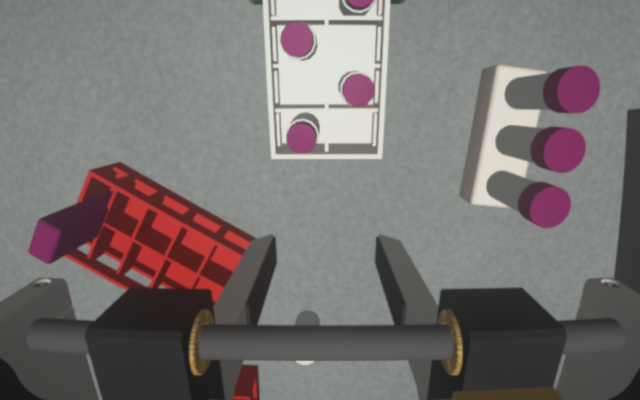

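View pics/s6.png

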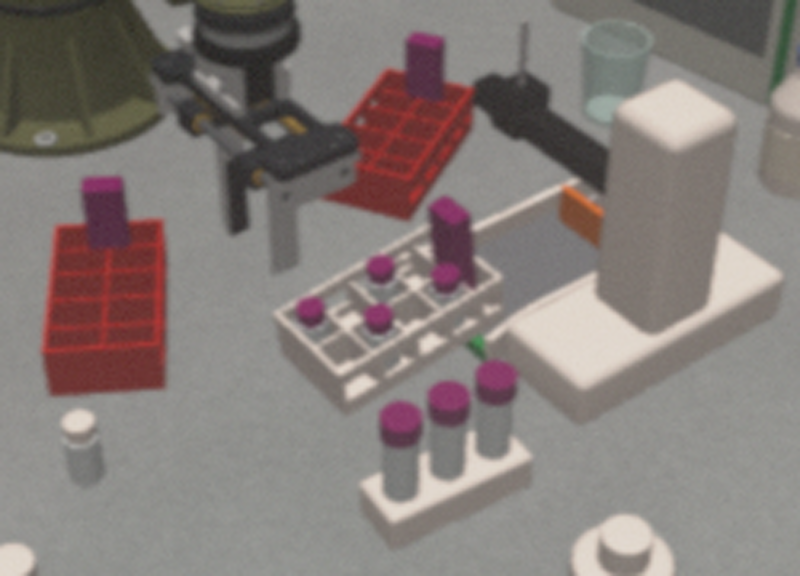

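View pics/t6.png

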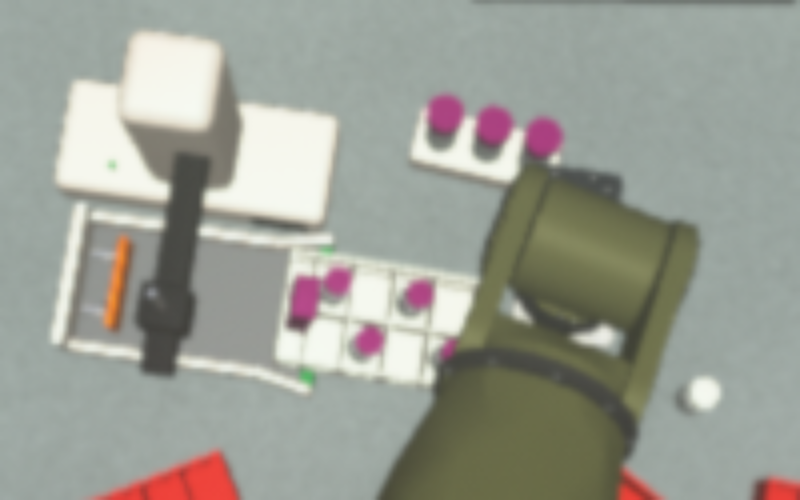

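The rack rests nose-on-sill, with all four vials standing. The tail rim is at wrist row 158, columns 272–382. I'll measure it and the clearance of the red rack.

```bash
cat >> m.py <<'E'
O=np.array([537.1,4.6]);TX=np.array([.1478,.989]);TY=np.array([-.989,.1478])
def tray(xy): q=np.asarray(xy)[...,:2]-O; return np.stack([q@TX,q@TY],-1)
E
python3 - <<'E'
from m import *
z=np.load("w6.npz",allow_pickle=True);p=z['p'];d=z['d'];c=tuple(np.array(a,float) for a in z['c']);hsv=cv2.cvtColor(p,cv2.COLOR_RGB2HSV)
print("tail corners(outer)",tray(plane("w",[[271,158],[383,158]],50,c)).round(1))
s=manip.read_state();print("tcp",tray(s['eef_pos']).round(1),np.degrees(s['eef_rot'][2]),np.degrees(np.arctan2(TX[1],TX[0])))
g=pts(hsv,(0,150,80),(6,255,255),(80,155,290,320));P=cloud("w",g,d[g[:,1],g[:,0]],c);P=P[P[:,2]<60];T=tray(P);print("red: tray y min",np.percentile(T[:,1],1),"at x",T[T[:,1]<np.percentile(T[:,1],1)].mean(0).round(0))
z=np.load("top0.npz");hsv=cv2.cvtColor(z['p'],cv2.COLOR_RGB2HSV)
g=pts(hsv,(0,150,80),(6,255,255),(335,222,392,280));T=tray(plane("top",g,50));i=T[:,1].argmin();print("red corner top",T[i],T[T[:,0].argmin()],T[T[:,0].argmax()])
E
```

```text
tail corners(outer) [[-134.    47.9]
 [-134.1  -48.9]]
tcp [-170.8    0.2] 81.41788076013093 81.50039895745842
red: tray y min 87.8732036766748 at x [-225.   84.]
red corner top [-231.95074066   76.41769762] [-310.02317645  123.20972817] [-148.06587647  214.38216606]
```

carry_out(deltas=[[[0, 0, 2], 0, 0.6], [[0, 0, 2.5], 0, 0.6], [[0, 0, 2.5], 0, 0.6], [[0, 0, 2.5], 0, 0.6], [[0, 0, 2], 0, 0.6], [[0, 0, 1.5], 0, 0.6], [[0, 0, 1], 0, 0.6], [[1, 0, 0], 0, 0.6], [[0.8, 0, 0], 0, 0.6], [[0.4, 0, 0], 0, 0.6], [[0.3, 0, 0], 0, 0.6], [[0.3, 0, 0], 0, 0.6], [[0.3, 0, 0], 0, 0.6], [[0.3, 0, 0], 0, 0.6], [[0.4, 0, 0], 0, 0.6], [[0.4, 0, 0], 0, 0.6], [[0.4, 0, 0], 0, 0.6]], grip_force=20)

```text
clock: 13.38
eef_pos: [519.1, -119.9, 48.3]
eef_rot: [3.14, 0.001, 1.42]
wrist_force: [-1.1, -6.3, 3.4]
finger_gap: 56.5
```

```bash
python3 - <<'E'
from tilt import *
p,d=tilt(); print(tray(manip.read_state()['eef_pos']))
cv2.imwrite("pics/s7.png",cv2.resize(p[120:300,190:440,::-1],None,fx=3.2,fy=3.2,interpolation=cv2.INTER_CUBIC))
p,d=vision.camera("wrist");cv2.imwrite("pics/w7.png",p[:,:,::-1])
E
```

```text
13.38 [ 519.1 -119.9   48.3] [3.14e+00 1.00e-03 1.42e+00] [-1.1 -6.3  3.4] [-0.97  0.03  0.01] 56.5
-260 354 [4.  4.7]; -240 362 [4.3 5.1]; -220 365 [4.4 5. ]; -200 359 [4.7 5.7]; -180 343 [4.7 5.3]; -160 330 [4.6 5.3]; -140 322 [5.  6.4]; -120 320 [45.3 52.6]; -100 213 [52.3 53. ]; -80 240 [54.2 56.1]; -60 175 [59.2 61.3]; -40 156 [60.9 63.1]; -20 75 [63.  65.5]; 
[-125.13658112   -0.57939114]
```

View pics/w7.png

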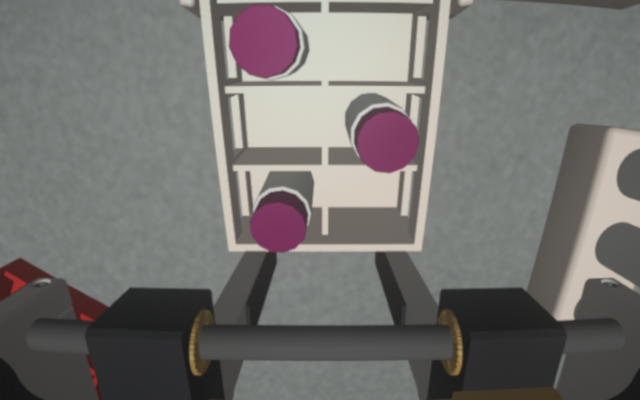

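View pics/s7.png

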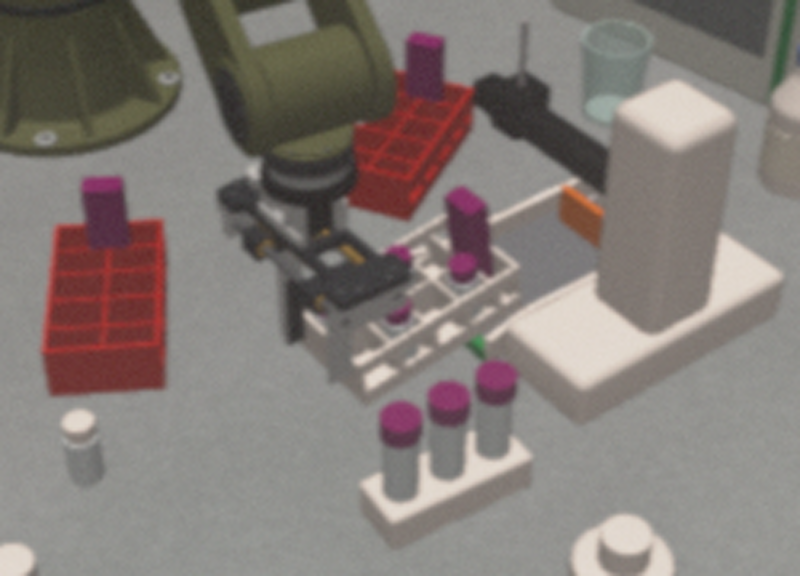

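The push is going straight at about 6 N with the vials standing. I'll continue.

carry_out(deltas=[[[0.3, 0, 0], 0, 0.6], [[0.4, 0, 0], 0, 0.6], [[0.4, 0, 0], 0, 0.6], [[0.4, 0, 0], 0, 0.6], [[0.4, 0, 0], 0, 0.6], [[0.4, 0, 0], 0, 0.6], [[0.4, 0, 0], 0, 0.6], [[0.4, 0, 0], 0, 0.6], [[0.4, 0, 0], 0, 0.6], [[0.4, 0, 0], 0, 0.6], [[0.4, 0, 0], 0, 0.6], [[0.4, 0, 0], 0, 0.6], [[0.4, 0, 0], 0, 0.6], [[0.4, 0, 0], 0, 0.6], [[0.4, 0, 0], 0, 0.6], [[0.4, 0, 0], 0, 0.6], [[0.3, 0, 0], 0, 0.6]])

```text
clock: 14.9
eef_pos: [528.9, -54.6, 48.1]
eef_rot: [3.14, 0.0, 1.42]
wrist_force: [-0.3, 0.3, -0.4]
finger_gap: 56.4
```

```bash
python3 - <<'E'
from tilt import *
p,d=tilt(); print(tray(manip.read_state()['eef_pos']))
cv2.imwrite("pics/s8.png",cv2.resize(p[120:300,190:440,::-1],None,fx=3.2,fy=3.2,interpolation=cv2.INTER_CUBIC))
p,d=vision.camera("wrist");cv2.imwrite("pics/w8.png",p[:,:,::-1])
E
```

```text
14.9 [528.9 -54.6  48.1] [3.14 0.   1.42] [-0.3  0.3 -0.4] [-0.04 -0.09 -0.  ] 56.4
-260 362 [4.3 5.2]; -240 371 [4.2 4.9]; -220 369 [4.4 5.3]; -200 350 [4.6 5. ]; -180 343 [4.4 5.1]; -160 331 [4.4 4.9]; -140 322 [4.4 4.9]; -120 269 [4.5 5.2]; -100 239 [4.6 5.3]; -80 269 [5.1 5.6]; -60 276 [36.3 67.8]; -40 358 [61.1 63.8]; -20 92 [62.3 64.2]; 
[-58.96257644  -0.2756701 ]
```

View pics/w8.png

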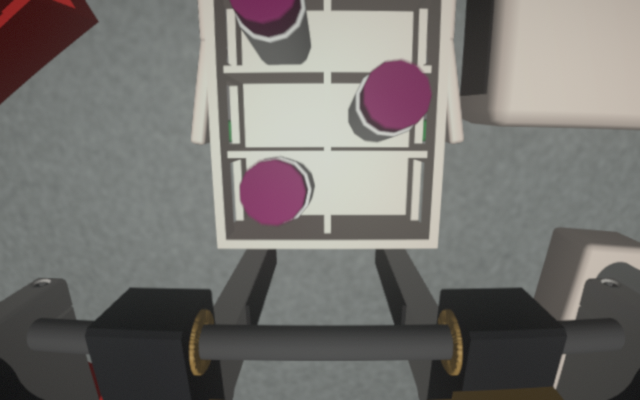

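View pics/s8.png

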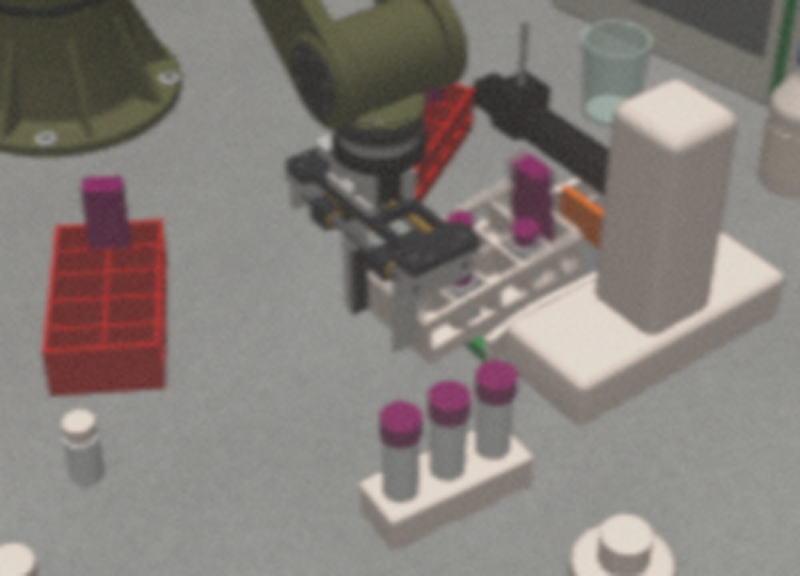

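The rack has tipped over the sill, so the nose is down and the tail rim is about 67 mm up, as expected. I'll push on to just before the paddle.

carry_out(deltas=[[[0.3, 0, 0], 0, 0.6], [[0.4, 0, 0], 0, 0.6], [[0.4, 0, 0], 0, 0.6], [[0.4, 0, 0], 0, 0.6], [[0.4, 0, 0], 0, 0.6], [[0.4, 0, 0], 0, 0.6], [[0.4, 0, 0], 0, 0.6], [[0.4, 0, 0], 0, 0.6], [[0.4, 0, 0], 0, 0.6], [[0.4, 0, 0], 0, 0.6], [[0.4, 0, 0], 0, 0.6], [[0.3, 0, 0], 0, 0.6], [[0.2, 0, 0], 0, 0.6], [[0.2, 0, 0], 0, 0.6]])

```text
clock: 16.17
eef_pos: [536.0, -4.5, 47.4]
eef_rot: [-3.142, -0.0, 1.42]
wrist_force: [-0.3, -1.6, -1.5]
finger_gap: 56.2
```

```bash
python3 - <<'E'
from tilt import *
p,d=vision.camera("scene"); s=manip.read_state();print(tray(s['eef_pos']),s['eef_pos'],s['wrist_force'],s['moment'])
cv2.imwrite("pics/s9.png",cv2.resize(p[120:300,190:440,::-1],None,fx=3.2,fy=3.2,interpolation=cv2.INTER_CUBIC))
p,d=vision.camera("wrist");cv2.imwrite("pics/w9.png",p[:,:,::-1])
p,d=vision.camera("top");cv2.imwrite("pics/t9.png",cv2.resize(p[115:240,225:425,::-1],None,fx=4,fy=4))
E
```

```text
[-8.93162481 -0.31366926] [536.09009026  -4.28004059  47.46778505] [-0.23830606 -1.38867556 -0.01307264] [-0.21456728 -0.02243704  0.0199816 ]
```

View pics/w9.png

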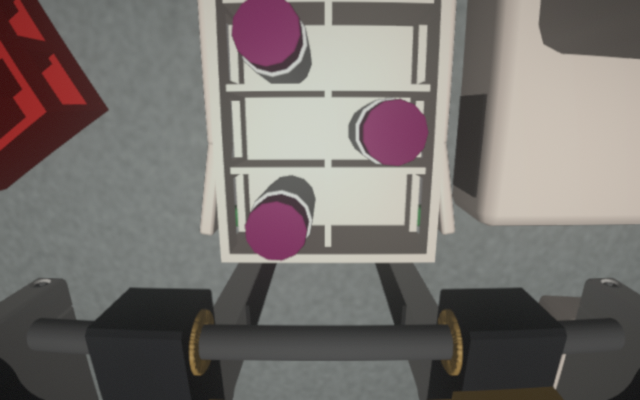

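View pics/s9.png

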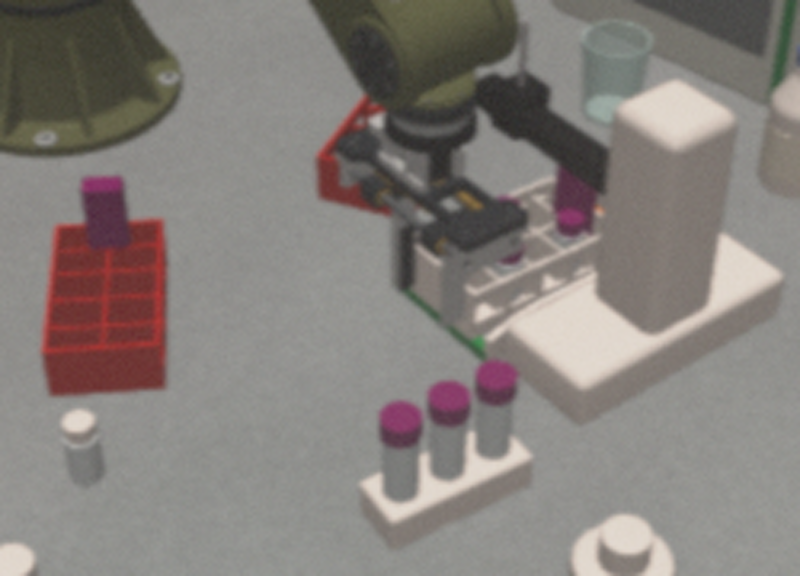

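View pics/t9.png

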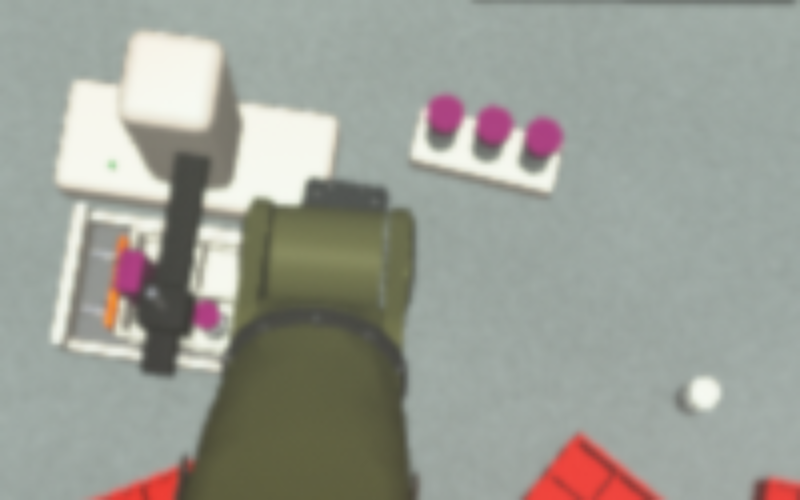

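The rack is flat-ish with its nose at the paddle. I'll do the last 20 mm slowly, watching the force.

carry_out(deltas=[[[0.2, 0, 0], 0, 0.6], [[0.2, 0, 0], 0, 0.6], [[0.2, 0, 0], 0, 0.6], [[0.2, 0, 0], 0, 0.6], [[0.2, 0, 0], 0, 0.6], [[0.2, 0, 0], 0, 0.6], [[0.2, 0, 0], 0, 0.6], [[0.2, 0, 0], 0, 0.6]])

```text
clock: 16.98
eef_pos: [538.3, 10.7, 47.2]
eef_rot: [-3.141, 0.001, 1.42]
wrist_force: [-0.5, -6.6, -1.8]
finger_gap: 56.4
```

```bash
python3 - <<'E'
from tilt import *
s=manip.read_state();print(tray(s['eef_pos']),s['eef_pos'],s['wrist_force'],s['moment'])
p,d=vision.camera("wrist");cv2.imwrite("pics/w10.png",p[:,:,::-1])
E
```

```text
[ 6.19870616 -0.28812202] [538.30116248  10.68814393  47.21597373] [-0.45867726 -6.56840209 -1.75501002] [-1.44739773 -0.04274658 -0.00519165]
```

View pics/w10.png

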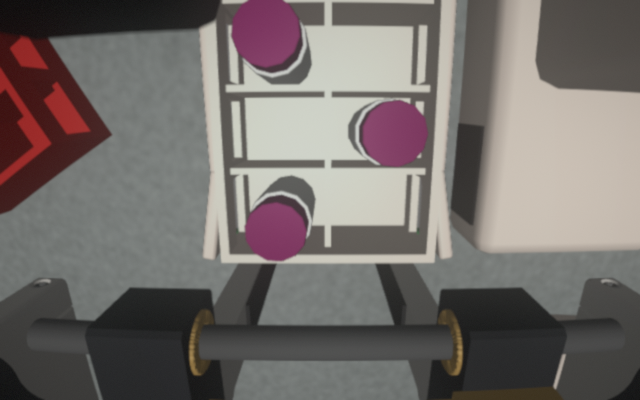

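carry_out(deltas=[[[0.1, 0, 0], 0, 0.6], [[0.1, 0, 0], 0, 0.6], [[0.1, 0, 0], 0, 0.6], [[0.1, 0, 0], 0, 0.6], [[0.1, 0, 0], 0, 0.6], [[0.1, 0, 0], 0, 0.6], [[0, 0, 0], 0, 0.6]])

```text
clock: 17.62
eef_pos: [539.2, 16.7, 47.2]
eef_rot: [-3.141, 0.001, 1.42]
wrist_force: [-0.3, -5.4, -2.8]
finger_gap: 56.2
```

carry_out(deltas=[[[0.05, 0, 0], 0, 0.6], [[0.05, 0, 0], 0, 0.6], [[0.05, 0, 0], 0, 0.6], [[0, 0, 0], 0, 0.6]])

```text
clock: 17.95
eef_pos: [539.3, 17.4, 47.1]
eef_rot: [-3.141, 0.002, 1.42]
wrist_force: [-0.4, -11.7, -3.9]
finger_gap: 56.2
```

carry_out(deltas=[[[0.05, 0, 0], 0, 0.6], [[0.05, 0, 0], 0, 0.6], [[0, 0, 0], 0, 0.6]])

```text
clock: 18.2
eef_pos: [539.4, 17.6, 47.0]
eef_rot: [-3.141, 0.003, 1.42]
wrist_force: [-0.4, -19.8, -4.2]
finger_gap: 56.3
```

```bash
python3 - <<'E'
from tilt import *
s=manip.read_state();print(tray(s['eef_pos']),s['eef_pos'],s['wrist_force'],s['moment'])
p,d=vision.camera("top");cv2.imwrite("pics/t11.png",cv2.resize(p[115:240,225:425,::-1],None,fx=4,fy=4))
p,d=vision.camera("wrist");cv2.imwrite("pics/w11.png",p[:,:,::-1])
E
```

```text
[13.16945042 -0.33281943] [539.37568092  17.57583901  47.02205932] [ -0.41425956 -19.82174932  -4.18064966] [-3.73917767  0.057817    0.01354232]
```

View pics/t11.png

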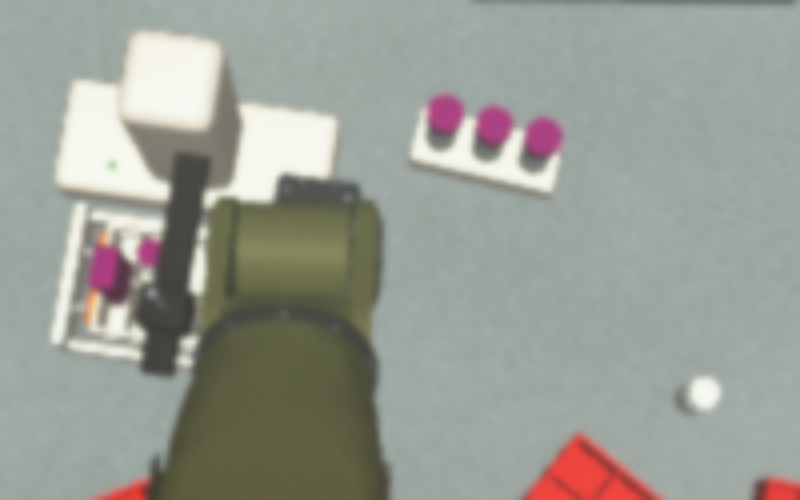

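View pics/w11.png

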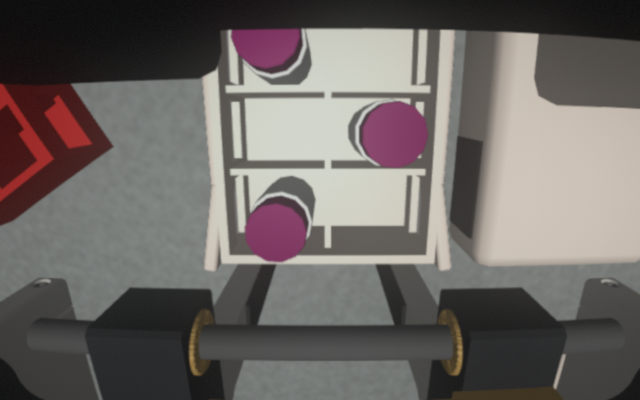

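The force climbed to 20 N while the tool barely moved, so the paddle is at its stop. I'll back off and inspect.

carry_out(deltas=[[[-0.2, 0, 0], 0, 0.6], [[-0.5, 0, 0], 0, 0.6], [[-1, 0, 0], 0, 0.6], [[-2, 0, 0], 0, 0.6], [[-2, 0, 0], 0, 0.6], [[-2, 0, 0], 0, 0.6], [[-2, 0, -1], 0, 0.6], [[-2, 0, -2], 0, 0.6], [[-2, 0, -2], 0, 0.6], [[-2, 0, -2], 0, 0.6], [[-1, 0, -2], 0, 0.6], [[0, 0, -2], 0, 0.6], [[0, 0, -2], 0, 0.6], [[0, 0, -2], 0, 0.6], [[0, 0, -1], 0, 0.6], [[0, 0, 0], 0, 0.6], [[0, 0, 0], 0, 0.6]])

```text
clock: 19.72
eef_pos: [514.5, -145.7, 207.0]
eef_rot: [3.141, -0.0, 1.42]
wrist_force: [-0.0, -0.7, 0.0]
finger_gap: 56.5
```

```bash
python3 - <<'E'
from tilt import *
s=manip.read_state();print(s['clock'],tray(s['eef_pos']),s['eef_pos'],s['wrist_force'])
for n in ("top","scene","wrist"):
    p,d=vision.camera(n); c=cal(n); np.savez(n+"F.npz",p=p,d=d)
    q=p[115:240,225:425] if n=="top" else p[120:300,190:440] if n=="scene" else p
    cv2.imwrite(f"pics/{n}F.png",cv2.resize(q[:,:,::-1],None,fx=800/q.shape[1],fy=800/q.shape[1],interpolation=cv2.INTER_CUBIC))
    u,v,P=allcloud(n,d,c);T=tray(P);hsv=cv2.cvtColor(p,cv2.COLOR_RGB2HSV)[v,u]
    ins=(abs(T[:,1])<46)&(P[:,2]>-5)
    w=ins&(hsv[:,1]<60)&(hsv[:,2]>130)&(T[:,0]>15)&(T[:,0]<95)&(P[:,2]>50)&(P[:,2]<66)
    if w.sum()>20:
        for a,b in((15,35),(35,75),(75,95)):
            m=w&(T[:,0]>a)&(T[:,0]<b); print(n,"rim z in",a,b,m.sum(),np.median(P[m,2]).round(1) if m.any() else None)
    o=ins&(hsv[:,0]>3)&(hsv[:,0]<20)&(hsv[:,1]>130)&(T[:,0]>160)&(T[:,0]<215)
    if o.any(): print(n,"orange x",o.sum(),np.percentile(T[o,0],[5,50,95]).round(1),np.percentile(P[o,2],[5,95]))
E
```

```text
19.7167 [-1.52015279e+02  1.07574518e-01] [ 514.52497938 -145.73234695  206.99066345] [-0.01476527 -0.72884465  0.02526598]
top rim z in 15 35 47 58.6
top rim z in 35 75 46 57.4
top rim z in 75 95 20 57.6
top orange x 12 [194.9 197.4 198.9] [44.51884714 53.70537678]
scene rim z in 15 35 89 58.6
scene rim z in 35 75 51 54.7
scene rim z in 75 95 27 56.2
```

View pics/topF.png

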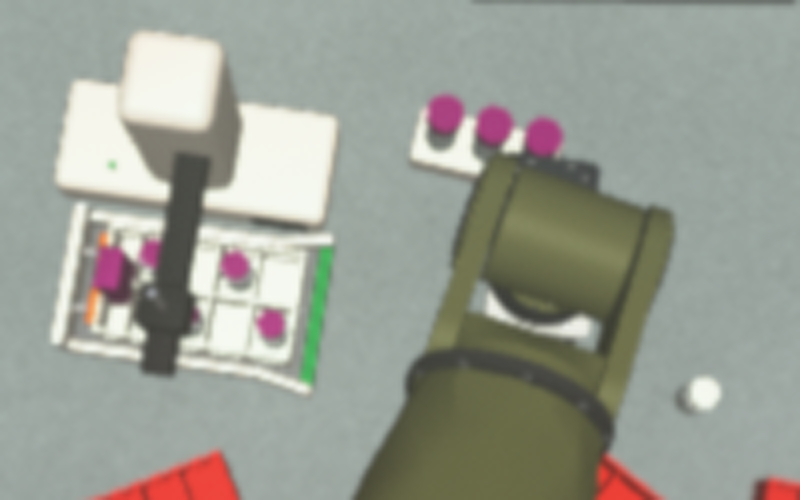

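View pics/sceneF.png

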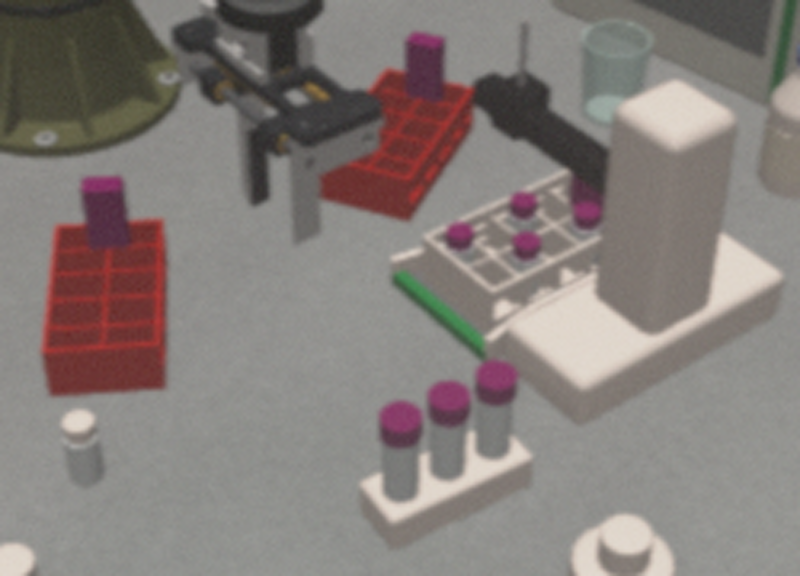

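View pics/wristF.png

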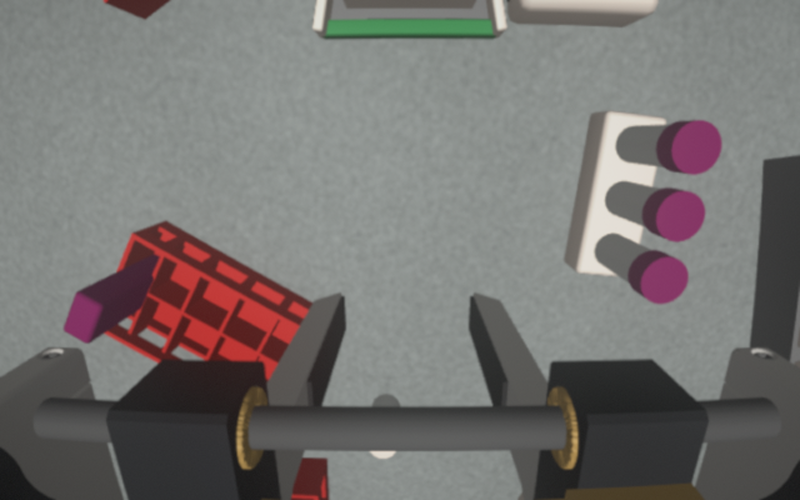

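The rack is flat: its rim reads about 58 mm (the 8 mm floor plus 50 mm walls) along its visible length. The tail lies behind the whole green sill, the paddle top is at x of about 195–199, all four vials are standing and the bystanders have not moved. I'll hand it in.

```bash
python3 - <<'E'
from cell import workorder
print(workorder.sign_off())
E
```

```text
the job is handed in; nothing more can be done
None
```

The rack is loaded in the tray, handle first, and the job was handed in at about 20 s. It sits flat behind the sill with the paddle pressed back to its stop.

**What I did:** I gripped the handle and raised it, lined the rack up with the tray, and set the nose on the sill. Then I let go and pushed the tail with both fingers. I stopped when the push force rose from about 6 N to 20 N with almost no further movement.

**Slip on the first lift:** A 20 N grip held the rack too stiffly to pivot, so the tail came about 9 mm off the bench for about a second. I lowered it straight away, loosened the grip to 7 N and lifted again. After that the tail read as on the bench at every check until the rack went over the sill.

**Last checks:**
- **Flat in the tray:** the rim read about 58 mm high along its visible length in the top camera, as it should when flat. The scene camera was noisier, at 55–59 mm.
- **Tail position:** by the tool position it lies at about x = 21 mm, against a nominal 22 mm and within calibration error.
- **Paddle:** only its top edge was visible, at x of about 195–199 mm. That fits a face at about 192 mm, but I could not see the face itself.
- **Vials and bystanders:** all four vials are standing. The tube stand and spare vial had not moved, and I saw no change in the beaker or bottles. The arm touched none of them.

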